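# Hang the flange ring on the twin J-hook

## Task

Lift the flange ring out of its rest by the top of its rim and hang it on the high twin J-hook: thread the two prongs through the ring, then press the rim gently down past both spring catches until you feel it fully home on both prongs, and let go. Do not force it (never more than about 25 N between ring and hook, and no dropping it on), and leave the other things on the bench where they are.

Things in the scene. Friction and masses are not known exactly. Their poses are not given: they have to be found in the camera images.
- ring_center (a point): Centre (in the empty middle) of the loose flange ring: flat aluminium ring with bolt holes, 180 mm outside, 136 mm inside diameter, 10 mm thick, rim 22 mm deep, 0.2 to 0.3 kg. x is its axis (across the thickness), z up. It starts upright in the rest, centre about 97 mm, top 187 mm above the worktop. Grip the rim at its top from above, a finger before and one behind, with 50 N or more.
- ring_top (a point): Point on the rim's outer edge, uppermost at the start, 90 mm from the ring's centre along the ring's z.
- rest: Fixed low rest: foot 64 x 136 mm, two black cheeks 124 mm long, 46 mm high, with a 12 mm slot between, in which the ring stands on two rollers. Origin at the foot's underside centre, z up; the slot runs along y, the ring's axis along x. The ring comes out straight up.
- stand: Fixed hook stand: foot 110 x 140 x 10 mm, round post 250 mm high. Origin at the foot's underside on the post's axis, z up. Clamped to it is a twin J-hook that points along its -x: two round prongs 10 mm thick at y = -40 and +40 mm with upturned tips at x = -102 mm. The height is NOT reported: prong tops lie 195 to 220 mm above the worktop, to be found by feel or eye.
- seat_foot (a point): Point on the worktop straight below the hung ring's centre: 80 mm from the post along the stand's -x; axes as the stand's. The hung ring's axis lies along x and its centre 54 mm below the prong tops (141 to 166 mm above the worktop). Moving in along +x with its centre 228 to 232 mm above the worktop, the ring passes over tips and catches and round the prongs, at any height of the clamp.
- left_foot (a point): Point on the worktop below the seat on the left prong (seat_foot y = +40 mm). Above each prong is a slot for the rim, between a back stop (6.5 mm behind the rim's mid-plane; it flares backward from 34 to 46 mm above the prong top) and a spring catch. Between the prongs, round the rim's top, the fingers have free room; they may open to 60 mm there.
- right_foot (a point): Same for the right prong (y = -40 mm). Catch: bent dark leaf on a spring plunger, top 51 mm, nose 31 mm above the prong top, reaching 3 mm into the rim's way; gives way toward -x. Going down, the rim meets the catches about 32 mm above home; 6 to 12 N (weight included) open them, then the rim slides on with little drag, they snap over it about 4 mm above home, and the prongs are a hard stop.
- lens_post: Bystander, loose: lens ring on a small post, 93 mm high. Origin at the underside.
- amber_bottle: Bystander, loose: brown screw-cap bottle, 55 mm wide, 108 mm high. Origin at the underside.
- jar: Bystander, loose: white jar with black lid, 78 mm wide, 76 mm high. Origin at the underside.
- tape: Bystander, loose: roll of tape lying flat, 100 mm wide, 25 mm high. Origin at the underside.
- gland_box: Bystander, loose: white box with a brass end, 36 x 96 x 34 mm. Origin at the underside.
There are look-alikes about, which are no part of the job. Of the things that look like the rest, the larger one is meant.

How it is judged (in metres and radians):
On the way, in this order (a step that is already met when the one before it is completed fails the run):
1. the ring is held by the fingers, clear of its rest, its centre at least 150 mm above the worktop (contact force between ring and rest below 0.05 N and height (world z) of ring_center above 0.15 m and contact force between ring and the fingers above 1 N), for 0.2 s.
2. the ring's rim is home on both prongs (contact force between ring and hook_c0 above 0.15 N and contact force between ring and hook_c1 above 0.15 N and x of ring_center in the frame of stand between -0.088 and -0.072 m and y of ring_center in the frame of stand between -0.01 and 0.01 m and angle between the x axis of ring_center and the x axis of stand, either way round below 0.15 rad), for 0.1 s.
At the end, for the whole second after the job is handed in: The ring hangs at rest with its rim resting on both prongs (so below both catches), centred within 8 mm along and 10 mm across the hook and square to it within 0.15 rad, released (all of step 2 and linear speed of ring below 0.03 m/s and angular speed of ring below 0.3 rad/s); the robot touches nothing.
It fails at once if the ring is pressed or dropped on the hook or its catches with more than 25 N (contact force between ring and hook above 25 N).
It fails at once if a loose bystander is moved by more than 30 mm (distance of any of lens_post, amber_bottle, jar, tape, gland_box from where it was at the start of the episode above 0.03 m).
It also fails if it takes over 58 s, if anything falls off the work surface, if the arm or the gripper's body presses on something with over 40 N, if the wrist force passes 120 N, or if a joint passes its speed limit or range.

## Robot

A 7-joint arm with a two-finger parallel gripper is mounted at the origin on a cart in front of the work surface, level with it; the furniture and walls round the work are solid. World frame = base frame: x ahead of the robot, y to its left, z up, the work surface at z = 0. Lengths are in mm, angles in rad, forces in N, time in s.
With the tool pointing down it reaches from about 400 to 875 mm from the base axis. Payload 4.4 kg.
Tool frame: the origin (TCP) lies between the finger pads; the fingertips stand 11 mm ahead of it and the grasp point (between the pads) lies 8 mm behind it; z points along the fingers, y is the line along which they close (so a half turn about z gives the same grasp; the last joint's range is limited). The gripper opens to 85 mm and grips with 20 to 120 N. Pads are 22 mm wide; open, the fingers measure 114 mm over their backs; the gripper's body (76 mm by 85 mm) begins 54 mm behind the grasp point. The pads swing forward as they close: fully open they stand 13 mm farther back than shut.
Start: joints at [-1.35, 0.628, 0.038, 1.517, -0.027, 0.996, -0.02], TCP at [183.851, 623.471, 242.313] pointing down, gripper open.
Joint ranges: [-3.06, 3.06], [-0.37, 2.12], [-1.25, 1.32], [0.18, 2.47], [-1.1, 4.24], [0.23, 1.98], [-2.94, 2.94]. Speed limits (rad/s): [2.57, 2.57, 3.14, 3.14, 3.14, 3.14, 3.14].

## Interface

Orientations are given as a 3x3 rotation matrix whose columns are the frame's x, y, z axes.
In Python, from workcell import arm gives the robot as it stands.
- The arm moves only by the tool send_rows, never from a script. Its argument "series" is a list that holds one entry, the list of rows, each a list of 7 numbers: the shift along the tool's x, y, z in m, then the turn, a rotation vector about the tool's x, y, z in degrees, then the opening in per cent of the stroke, from 0 (shut) to 100 (fully open). In form: [[[tx, ty, tz, rx, ry, rz, grip], ...]]. A call has 1 to 5 rows; each row is the pose to reach, as a shift and turn from the pose commanded when the call began, along the tool's axes at that moment; what a row does not reach only later rows make up. A row lasts 1/12 s, in which the tool goes at most 41.7 mm and 7.16 degrees, less where a joint would pass 70% of its speed; a pose out of reach is approached as far as the arm can. A call with a gripper value outside its range is refused whole. The fingers move at their own pace and stop on an object; "squeeze" is the grip in N (left out, the last holds). Time passes only in rows, so rows that repeat a pose let the fingers close. It gives the time, the measured TCP pose, the force, the opening and the grip force at its end, in the units of the state.
- arm.observe(): the state, without advancing time (a new reading comes with each control period).
- arm.snapshot(name): name is "scene" or "top"; returns (picture, depth): 384x512x3 uint8, red, green, blue; 384x512 float32, mm along the optical axis (not along the pixel's ray), 0 where there is no reading.
- arm.get_calibration(name): a dict with "fx", "fy", "cx", "cy" (pixels), "R" (3x3) and "t" (3): a world point X has camera coordinates R X + t. Camera axes: x right, y down, z forward; pixel columns grow to the right and rows downward; lengths in mm; the calibration is good to about 2 mm. A picture is of the moment at which its call begins. get_calibration takes no time and is no camera call.
- arm.close_job(): hands the job in; it is judged then, once.
The state is a dict: "t": time; "joints": joint angles; "joint_vel": joint speeds; "joint_efforts": joint torques, N m; "tcp_pos": TCP position; "tool_rot": TCP orientation; "wrist_force": force on the tool from outside, world axes, zero at the start; "moment": the same for the moment, N m; "grip_width": opening from 0.0 (shut) to 1.0 (fully open); "gripper_force": force on a finger pad.
Only numpy, scipy, OpenCV 4.12 (cv2) and the standard library are available. Lean on these libraries where they do the work, as an engineer would, in place of code of your own. Each camera call takes 0.05 s, during which the arm holds its last target. There are 200 camera calls.

## Working session

There is one attempt and no reset: what is moved stays moved. The work goes in short steps, Python scripts to look and compute and a tool call to move; the robot and the scene stay as the last step left them, time stands still between calls to the robot, and variables do not carry over. Pictures are saved under pics/ and viewed, at most 10 in all, crops included, and the job is handed in when it is done.

Besides the shell and the picture viewer there is one more tool, called after "Emit:" in YAML: its name, and indented under it one key for each argument. send_rows: Moves the arm, as the interface text tells. Its arguments: {"type":"object","properties":{"series":{"type":"array","items":{"type":"array","items":{"type":"array","items":{"type":"number"}}}},"squeeze":{"type":"number"}},"required":["series"]}

```bash
mkdir -p pics; cat > h.py <<'E'
import numpy as np, cv2
from workcell import arm
def snap(n,tag):
    p,d=arm.snapshot(n); cv2.imwrite(f'pics/{tag}.png',cv2.resize(p[:,:,::-1],(800,600),interpolation=cv2.INTER_CUBIC)); np.savez(f'pics/{tag}.npz',p=p,d=d); return p,d
def world(n,d):
    c=arm.get_calibration(n); v,u=np.mgrid[:384,:512]
    P=np.stack([(u-c['cx'])/c['fx']*d,(v-c['cy'])/c['fy']*d,d],-1)
    return (P-np.array(c['t']))@np.array(c['R'])
E
python3 - <<'E'
from h import *
np.set_printoptions(precision=3,suppress=True)
for n in('scene','top'):
    snap(n,n); c=arm.get_calibration(n); print(n,c['fx'],-np.array(c['R']).T@c['t'],np.array(c['R']))
s=arm.observe();print(s)
E
```

```text
scene 428.6716277775243 [-226.2   -935.051 1059.352] [[ 0.793 -0.609 -0.018]
 [-0.385 -0.477 -0.79 ]
 [ 0.472  0.634 -0.613]]
top 379.4087745434014 [ 437.688   25.863 1374.039] [[ 0.026 -0.999 -0.02 ]
 [-0.998 -0.024 -0.066]
 [ 0.065  0.022 -0.998]]
{'t': 0.1, 'joints': array([-1.35 ,  0.629,  0.038,  1.518, -0.027,  0.996, -0.02 ]), 'joint_vel': array([-0.001, -0.003,  0.   , -0.003,  0.   ,  0.002,  0.   ]), 'joint_efforts': array([  0.003, -56.452,   1.231, -19.397,   0.011,   0.005,  -0.   ]), 'tcp_pos': array([183.684, 622.936, 241.479]), 'tool_rot': array([[-0.959,  0.283, -0.   ],
       [ 0.283,  0.959, -0.002],
       [-0.   , -0.002, -1.   ]]), 'wrist_force': array([ 0.72 ,  0.828, -0.567]), 'moment': array([ 0.028, -0.001,  0.011]), 'gripper_force': 0.0, 'grip_width': 0.9995385002582902}
```

View pics/scene.png

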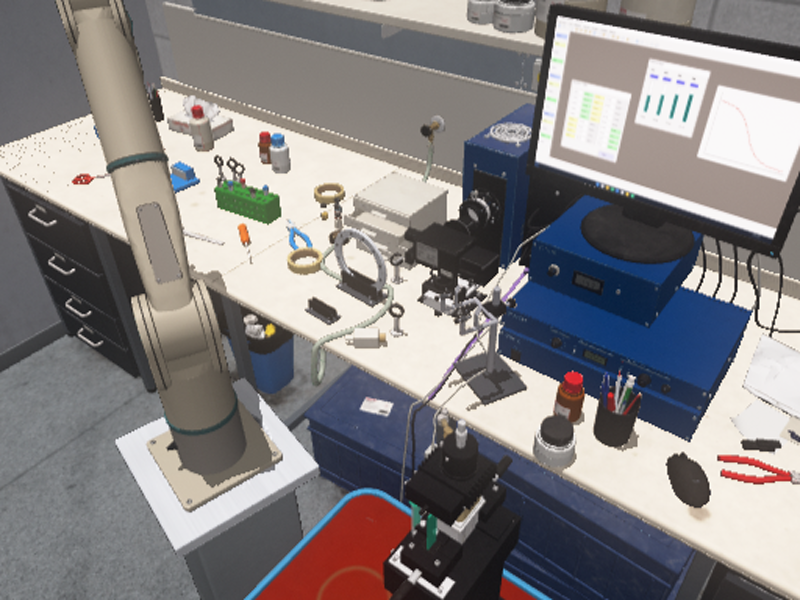

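View pics/top.png

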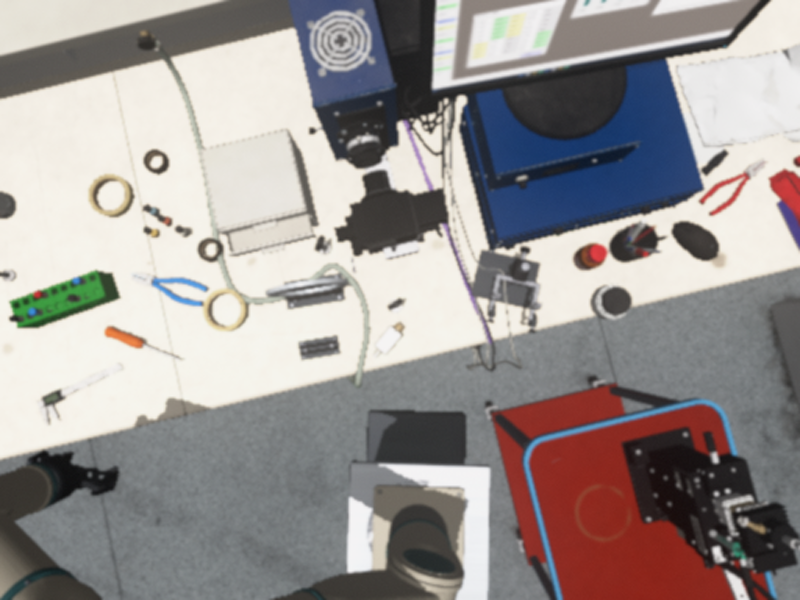

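The scene view shows the ring in the larger black rest at (360,265). A smaller look-alike rest is at (322,310), and the hook stand is at (490,350). In the top view they are at (307,287), (320,347) and (510,285). The larger rest is the one meant, and it holds the ring. I'll confirm with a crop and measure.

```bash
python3 - <<'E'
from h import *
np.set_printoptions(precision=1,suppress=True)
a=np.load('pics/scene.npz')['p'];b=np.load('pics/top.npz')['p']
def cr(p,u0,v0,w,h): return cv2.resize(p[v0:v0+h,u0:u0+w,::-1],(400,300),interpolation=cv2.INTER_CUBIC)
im=np.vstack([np.hstack([cr(a,185,135,80,60),cr(a,270,170,80,60+0)]),np.hstack([cr(b,165,160,64,48),cr(b,293,150,64,60-12+12)])])
cv2.imwrite('pics/crop.png',im)
for n in('scene','top'):
    d=np.load(f'pics/{n}.npz')['d'];W=world(n,d);
    np.save(f'pics/W{n}.npy',W)
    m=(d>0)&(W[...,2]>60)&(W[...,2]<330)&(W[...,0]>350)&(W[...,0]<750)&(W[...,1]>-350)&(W[...,1]<320)
    k,l,s,c=cv2.connectedComponentsWithStats(m.astype(np.uint8))
    for i in range(1,k):
        if s[i,4]>8:
            p=W[l==i]; print(n,s[i],p.min(0),p.max(0),np.median(p,0))
E
```

```text
scene [ 237  127  152  113 5435] [ 453.1 -349.9   60. ] [750.  319.7 269.4] [ 675.1 -139.1  150.5]
scene [217 146  31  37 302] [520.9 165.2  61.3] [613.2 319.7 194. ] [546.  209.  153.8]
scene [249 161   9   8  44] [567.9 142.5  60.8] [655.5 247.9 141.8] [631.8 231.   86.2]
scene [217 162   5   9  19] [520.8 302.8  62.1] [534.5 319.5  96.5] [525.8 316.5  74. ]
scene [350 172   6   5  20] [ 736.  -196.6  210.9] [ 749.  -180.9  225.9] [ 741.8 -189.9  218.8]
scene [249 193  10   9  47] [497.3  43.8  60.2] [526.5  77.1  98.9] [510.   60.9  79.4]
top [ 308  112   73   47 2037] [ 642.4 -349.3   60.7] [ 750.  -122.3  270.2] [ 706.  -219.   148.5]
top [ 214  115   74   49 2217] [607.9 -48.6  60. ] [750.  186.5 225.5] [681.9  74.7 192.6]
top [174 117  29  44 937] [617.  235.2  64. ] [750.  319.9 178.7] [691.6 284.4 148.7]
top [332 116   6   5  23] [ 738.5 -196.5  211.9] [ 749.9 -180.3  223.8] [ 744.3 -187.2  217.7]
top [290 121  24  52  88] [ 593.  -145.    60.5] [749.8 -56.1 146.1] [664.8 -86.7 114.5]
top [202 150   7  11  37] [624.9 221.2  60.3] [660.2 240.1  96. ] [642.5 232.3  82.2]
top [312 157  36  56 519] [ 454.8 -228.6   84.9] [ 625.  -120.7  257.2] [ 550.7 -188.8  208.3]
top [371 158   3  10  19] [ 615.9 -349.5   60.1] [ 646.1 -344.3   76.1] [ 629.4 -347.7   71.8]
top [225 164   4  11  19] [571.7 143.2 130. ] [604.8 154.2 138.9] [584.9 150.  135. ]
top [173 178  51  11 225] [523.5 162.9  60.2] [560.9 319.4 192.3] [542.5 238.6 169.9]
top [248 190  10   8  33] [500.4  47.2  60.5] [525.   78.  100.1] [510.7  60.7  84.2]
```

View pics/crop.png

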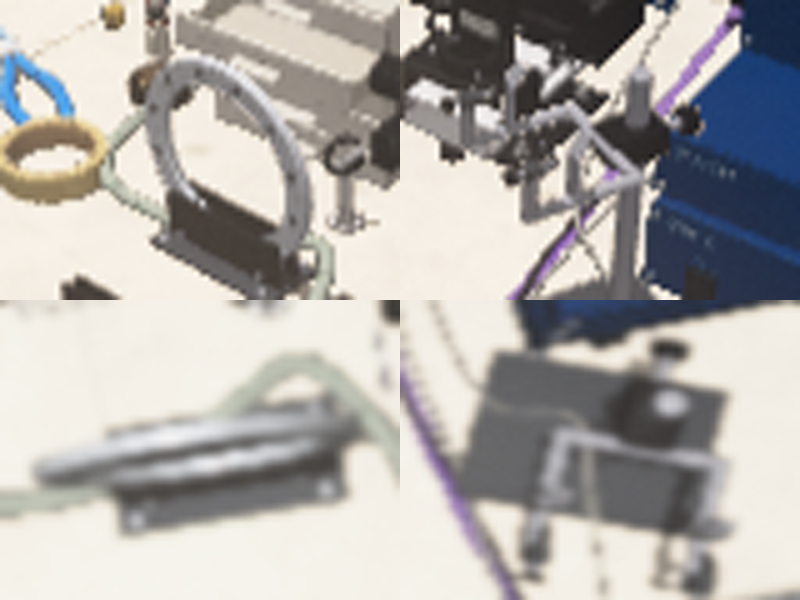

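The crop confirms it: upright ring in the larger rest, and the twin hook clamped to the post, pointing toward the robot. Next I'll fit the poses.

```bash
python3 - <<'E'
from h import *
from scipy.optimize import least_squares
np.set_printoptions(precision=2,suppress=True)
W={n:np.load(f'pics/W{n}.npy') for n in('scene','top')}
P={n:w[(np.load(f'pics/{n}.npz')['d']>0)] for n,w in W.items()}
def box(p,lo,hi): return p[((p>lo)&(p<hi)).all(1)]
# ring: vertical plane fit from both views
for ns in(['scene'],['top'],['scene','top']):
    q=np.vstack([box(P[n],[505,130,65],[580,345,200]) for n in ns])
    best=None
    r=np.random.default_rng(0)
    for _ in range(2000):
        a,b=q[r.integers(len(q),size=2)]
        if abs(a[1]-b[1])<40: continue
        t=(b-a)[:2];t/=np.hypot(*t);nn=np.array([t[1],-t[0]])
        e=abs((q[:,:2]-a[:2])@nn)
        s=(e<6).sum()
        if best is None or s>best[0]: best=(s,a[:2],nn,e<6)
    i=q[best[3]]; c=i[:,:2].mean(0); _,_,v=np.linalg.svd(i[:,:2]-c); t=v[0]*np.sign(v[0][1]); 
    u=(i[:,:2]-c)@t; 
    f=lambda k:np.maximum(0,abs(np.hypot(u-k[0],i[:,2]-k[1])-79)-11)
    k=least_squares(f,[0,97],loss='soft_l1').x
    print(ns,len(q),best[0],'dir',t,'ang',np.degrees(np.arctan2(t[1],t[0])),'centre',c+t*k[0],k[1],'zmax',i[:,2].max(),'res',np.abs(f(k)).mean(), 'width pct',np.percentile((i[:,:2]-c)@v[1],[2,50,98]))
# top view: top-of-ring points
q=box(P['top'],[505,130,175],[580,345,200]);print('top pts',len(q),q.mean(0) if len(q) else 0); print(q[np.argsort(q[:,1])][::3])
# stand
for n in P:
    q=box(P[n],[440,-240,30],[640,-110,300])
    for lo,hi in((30,170),(170,190),(190,205),(205,220),(220,235),(235,245),(245,262)):
        z=q[(q[:,2]>lo)&(q[:,2]<hi)]; print(n,lo,hi,len(z),z.min(0) if len(z) else'',z.max(0) if len(z) else '',np.median(z,0) if len(z) else '')
    q=box(P[n],[440,-260,6],[660,-80,15]);print(len(q),cv2.minAreaRect(q[:,:2].astype(np.float32)))
w=W['top'];m=(w[...,2]>200)&(w[...,0]>420)&(w[...,0]<640)&(w[...,1]>-240)&(w[...,1]<-110)
for v in range(150,215,1):
    for u in np.where(m[v])[0][::3]: print(u,v,w[v,u].astype(int),end=' ')
E
```

```text
['scene'] 372 344 dir [-0.19  0.98] ang 100.84077953242814 centre [537.81 252.14] 99.76379515768424 zmax 194.01800379275397 res 0.14988522183933312 width pct [-5.98  0.23  5.16]
['top'] 246 240 dir [-0.18  0.98] ang 100.58263314165089 centre [539.76 250.94] 99.93073353443118 zmax 192.3275155695744 res 0.05623969884358881 width pct [-3.84 -0.56  5.95]
['scene', 'top'] 618 572 dir [-0.19  0.98] ang 100.70656517780739 centre [538.87 251.95] 99.83795668331065 zmax 192.3275155695744 res 0.11768925282526359 width pct [-6.57  0.73  4.5 ]
top pts 92 [540.73 251.9  182.08]
[[546.64 205.59 175.37]
 [546.47 211.93 175.63]
 [549.44 214.99 177.17]
 [549.43 218.28 176.48]
 [546.05 221.16 177.71]
 [542.71 224.07 178.66]
 [545.95 227.61 177.19]
 [545.53 230.15 181.  ]
 [545.5  233.41 180.5 ]
 [545.11 235.97 184.  ]
 [544.74 238.55 187.28]
 [538.82 239.18 182.52]
 [541.76 242.15 184.27]
 [542.   245.98 180.68]
 [538.6  248.71 182.47]
 [541.46 251.49 185.13]
 [544.2  254.02 189.07]
 [534.87 257.32 186.52]
 [544.46 257.89 185.41]
 [534.9  260.74 185.21]
 [538.09 264.27 184.03]
 [537.84 267.03 186.03]
 
[... 5518 characters left out ...]
 313 201 [ 485 -122  242] 316 201 [ 485 -131  245] 340 201 [ 489 -210  203] 343 201 [ 487 -211  242] 313 202 [ 483 -127  203] 316 202 [ 482 -131  243] 341 202 [ 485 -212  207] 314 203 [ 479 -126  238] 340 203 [ 482 -210  204] 343 203 [ 481 -209  253] 314 204 [ 476 -126  239] 339 204 [ 479 -206  207] 342 204 [ 478 -208  241] 312 205 [ 473 -120  236] 315 205 [ 473 -129  240] 340 205 [ 475 -202  242] 343 205 [ 475 -211  242] 338 206 [ 473 -203  208] 341 206 [ 472 -205  244] 338 207 [ 470 -203  208] 341 207 [ 469 -205  243] 339 208 [ 467 -205  215] 342 208 [ 466 -208  244] 340 209 [ 463 -202  242] 339 210 [ 460 -200  238] 339 211 [ 457 -200  241] 342 211 [ 457 -209  242] 341 212 [ 454 -205  243]
```

Ring centre is about (540, 252, 98) with its axis at +10.7°. The hook post is about (575, -187) with x axis at -10.7°, and the prong tops are about 203. The top of the ring measures 187–190 in both views. I'm moving to a point above the ring.

Emit:
send_rows:
  series:
    - [[-0.03,-0.018,-0.02,0,0,0,100],[-0.064,-0.037,-0.03,0,0,0,100],[-0.098,-0.056,-0.04,0,0,0,100],[-0.132,-0.075,-0.05,0,0,0,100],[-0.166,-0.095,-0.058,0,0,0,100]]
  squeeze: 20

```text
t: 0.52
tcp_pos: [317.2, 484.0, 300.7]
tool_rot: [[-0.959, 0.282, 0.0], [0.282, 0.959, 0.0], [-0.0, 0.0, -1.0]]
wrist_force: [0.4, 0.7, 0.7]
grip_width: 1.0
gripper_force: 0.0
```

Emit:
send_rows:
  series:
    - [[-0.034,-0.019,0,0,0,0,100],[-0.068,-0.039,0,0,0,0,100],[-0.102,-0.058,0,0,0,0,100],[-0.136,-0.078,0,0,0,0,100],[-0.17,-0.097,0,0,0,0,100]]

```text
t: 0.93
tcp_pos: [452.6, 342.4, 300.1]
tool_rot: [[-0.959, 0.283, -0.001], [0.283, 0.959, -0.0], [0.0, -0.001, -1.0]]
wrist_force: [-0.2, 0.3, 1.5]
grip_width: 1.002
gripper_force: 0.0
```

Emit:
send_rows:
  series:
    - [[-0.034,-0.019,0,0,0,7,100],[-0.068,-0.039,0,0,0,14,100],[-0.09,-0.05,0,0,0,21,100],[-0.111,-0.063,0,0,0,28,100],[-0.111,-0.063,0,0,0,35,100]]

```text
t: 1.35
tcp_pos: [544.3, 245.9, 300.1]
tool_rot: [[-0.612, 0.791, 0.002], [0.791, 0.612, -0.004], [-0.005, -0.001, -1.0]]
wrist_force: [0.2, -0.9, -0.2]
grip_width: 0.996
gripper_force: 0.0
```

Emit:
send_rows:
  series:
    - [[0,0,0,0,0,7,100],[0,0,0,0,0,14,100],[0,0,0,0,0,21,100],[0,0,0,0,0,28,100],[0,0,0,0,0,28,100]]

```text
t: 1.77
tcp_pos: [540.1, 252.4, 299.8]
tool_rot: [[-0.181, 0.984, -0.001], [0.984, 0.181, -0.001], [-0.001, -0.001, -1.0]]
wrist_force: [0.8, 0.8, -0.1]
grip_width: 1.002
gripper_force: 0.0
```

Emit:
send_rows:
  series:
    - [[0,0,0.04,0,0,0,100],[0,0,0.08,0,0,0,100],[0,0,0.11,0,0,0,100],[0,0,0.13,0,0,0,100],[0,0,0.13,0,0,0,100]]

```text
t: 2.18
tcp_pos: [537.1, 251.4, 165.7]
tool_rot: [[-0.187, 0.982, -0.009], [0.982, 0.187, -0.004], [-0.002, -0.009, -1.0]]
wrist_force: [-1.0, 0.2, 0.0]
grip_width: 1.002
gripper_force: 0.0
```

Emit:
send_rows:
  series:
    - [[0,0,0,0,0,0,30],[0,0,0,0,0,0,30],[0,0,0,0,0,0,30],[0,0,0,0,0,0,30],[0,0,0,0,0,0,30]]

```text
t: 2.6
tcp_pos: [541.1, 252.7, 171.6]
tool_rot: [[-0.184, 0.983, 0.002], [0.983, 0.184, 0.001], [0.001, 0.002, -1.0]]
wrist_force: [-0.5, -1.3, 0.1]
grip_width: 0.31
gripper_force: 0.0
```

Emit:
send_rows:
  series:
    - [[0,0,0,0,0,0,0],[0,0,0,0,0,0,0],[0,0,0,0,0,0,0],[0,0,0,0,0,0,0],[0,0,0,0,0,0,0]]

```text
t: 3.02
tcp_pos: [540.9, 252.7, 171.0]
tool_rot: [[-0.183, 0.983, 0.001], [0.983, 0.183, 0.001], [0.001, 0.001, -1.0]]
wrist_force: [-0.9, -0.0, 5.4]
grip_width: 0.113
gripper_force: 25.7
```

Emit:
send_rows:
  series:
    - [[0,0,0,0,0,0,0],[0,0,0,0,0,0,0],[0,0,-0.005,0,0,0,0],[0,0,-0.015,0,0,0,0],[0,0,-0.03,0,0,0,0]]
  squeeze: 80

```text
t: 3.43
tcp_pos: [539.9, 252.1, 199.6]
tool_rot: [[-0.183, 0.983, -0.002], [0.983, 0.183, -0.001], [-0.001, -0.002, -1.0]]
wrist_force: [1.1, 0.2, -3.4]
grip_width: 0.101
gripper_force: 78.2
```

Emit:
send_rows:
  series:
    - [[0,0,-0.025,0,0,0,0],[0,0,-0.05,0,0,0,0],[0,0,-0.075,0,0,0,0],[0,0,-0.095,0,0,0,0],[0,0,-0.103,0,0,0,0]]

```text
t: 3.85
tcp_pos: [541.4, 252.6, 306.5]
tool_rot: [[-0.183, 0.983, 0.004], [0.983, 0.183, 0.002], [0.001, 0.004, -1.0]]
wrist_force: [1.0, -0.5, -1.6]
grip_width: 0.102
gripper_force: 78.4
```

Emit:
send_rows:
  series:
    - [[0,0,0,0,0,0,0],[0,0,0,0,0,0,0],[0,0,0,0,0,0,0],[0,0,0,0,0,0,0]]

```text
t: 4.18
tcp_pos: [539.5, 252.1, 301.6]
tool_rot: [[-0.183, 0.983, -0.003], [0.983, 0.183, -0.002], [-0.001, -0.003, -1.0]]
wrist_force: [0.0, -0.2, -2.1]
grip_width: 0.103
gripper_force: 78.4
```

```bash
cat > plan.py <<'E'
import sys; from h import *
x,y,z,a=map(float,sys.argv[1:5])  # world TCP target, angle of tool y (deg)
s=arm.observe(); R=s['tool_rot']; d=np.array([x,y,z])-s['tcp_pos']
print('t',s['t'],s['tcp_pos'].round(1),'F',s['wrist_force'].round(1),'ang',np.degrees(np.arctan2(R[1,1],R[0,1])).round(2),'tool shift',(R.T@d).round(1),'rz',(np.degrees(np.arctan2(R[1,1],R[0,1]))-a).round(2))
E
python3 plan.py 410 -155 304 -10.7
```

```text
t 4.1833 [539.5 252.1 301.6] F [ 0.  -0.2 -2.1] ang 10.57 tool shift [-376.5 -201.9   -1.4] rz 21.27
```

Emit:
send_rows:
  series:
    - [[-0.02,-0.019,0,0,0,0,0],[-0.05,-0.048,0,0,0,0,0],[-0.08,-0.077,0,0,0,0,0],[-0.11,-0.106,0,0,0,0,0],[-0.131,-0.126,0,0,0,0,0]]

```text
t: 4.6
tcp_pos: [437.4, 97.1, 302.2]
tool_rot: [[-0.181, 0.983, -0.004], [0.983, 0.181, -0.002], [-0.001, -0.004, -1.0]]
wrist_force: [-0.1, -0.3, -2.1]
grip_width: 0.102
gripper_force: 78.5
```

Emit:
send_rows:
  series:
    - [[0,0,0,0,0,7,0],[0,0,0,0,0,14,0],[0,0,0,0,0,21.3,0],[0,0,0,0,0,21.3,0],[0,0,0,0,0,21.3,0]]

```text
t: 5.02
tcp_pos: [440.2, 100.6, 302.7]
tool_rot: [[0.183, 0.983, -0.001], [0.983, -0.183, -0.001], [-0.001, -0.001, -1.0]]
wrist_force: [-0.7, -0.3, -1.8]
grip_width: 0.1
gripper_force: 78.6
```

```bash
python3 plan.py 428 -159 304 -10.7
```

```text
t 5.0167 [440.2 100.6 302.7] F [-0.7 -0.3 -1.8] ang -10.54 tool shift [-257.4   35.5   -1.1] rz 0.16
```

Emit:
send_rows:
  series:
    - [[-0.03,0.004,0,0,0,0,0],[-0.07,0.01,0,0,0,0,0],[-0.105,0.015,0,0,0,0,0],[-0.14,0.02,0,0,0,0,0],[-0.175,0.025,0,0,0,0,0]]

```text
t: 5.43
tcp_pos: [432.1, -77.4, 303.0]
tool_rot: [[0.182, 0.983, -0.001], [0.983, -0.182, 0.0], [-0.0, -0.001, -1.0]]
wrist_force: [0.2, -0.3, -1.9]
grip_width: 0.102
gripper_force: 78.6
```

Emit:
send_rows:
  series:
    - [[-0.03,0.004,0,0,0,0,0],[-0.055,0.007,0,0,0,0,0],[-0.075,0.01,0,0,0,0,0],[-0.082,0.01,0,0,0,0,0],[-0.082,0.01,0,0,0,0,0]]

```text
t: 5.85
tcp_pos: [426.5, -160.1, 303.1]
tool_rot: [[0.188, 0.982, -0.001], [0.982, -0.188, -0.001], [-0.001, -0.001, -1.0]]
wrist_force: [-0.9, 0.4, -2.4]
grip_width: 0.101
gripper_force: 78.6
```

```bash
python3 - <<'E'
from h import *
ims=[]
for n,(u0,v0) in (('scene',(250,150)),('top',(285,140))):
    p,d=snap(n,n+'2'); q=cv2.resize(p[v0:v0+100,u0:u0+66,::-1],(396,600),interpolation=cv2.INTER_CUBIC); ims.append(q)
cv2.imwrite('pics/c2.png',np.hstack(ims))
E
python3 plan.py 428 -159 304 -10.7
```

```text
t 5.95 [ 427.1 -157.2  302.9] F [ 0.2 -0.2 -1.8] ang -10.62 tool shift [-1.6  1.2 -1.1] rz 0.08
```

View pics/c2.png

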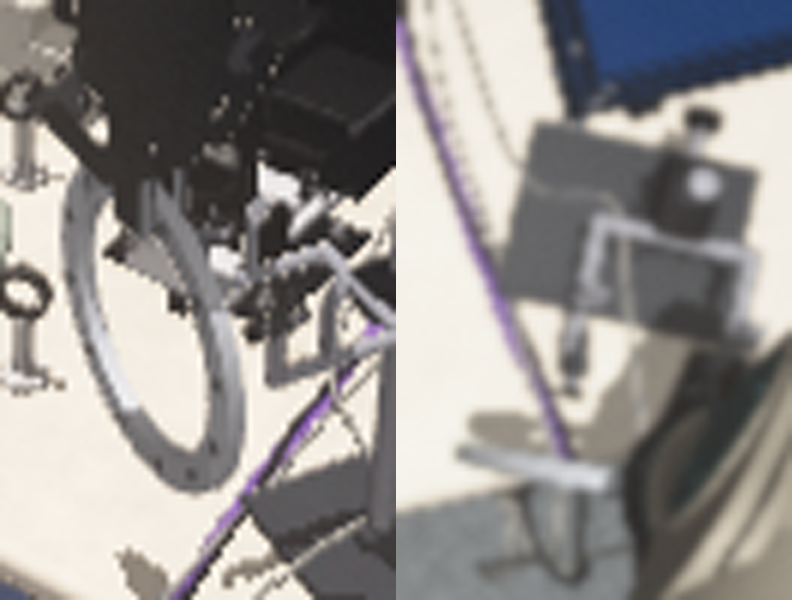

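Both crops show the ring square in front of the hook: in scene at (150,340), in top at (540,465). The prongs are further back. I'll measure ring and hook relative to each other.

```bash
python3 - <<'E'
from h import *
from scipy.optimize import least_squares
np.set_printoptions(precision=1,suppress=True)
a=np.radians(-10.7);X=np.array([np.cos(a),np.sin(a)]);Y=np.array([-np.sin(a),np.cos(a)]);O=np.array([575,-187.])
F=lambda p:np.c_[(p[:,:2]-O)@X,(p[:,:2]-O)@Y,p[:,2]]
tcp=np.array([[427.1,-157.2,303.]]);print('tcp in frame',F(tcp))
for n in('scene','top'):
    d=np.load(f'pics/{n}.npz')['d'];p=F(world(n,d)[d>0])
    for s in(1,-1):
        q=p[(abs(p[:,0]+70)<22)&(abs(p[:,1]*s-40)<14)&(p[:,2]>197)&(p[:,2]<212)]
        A=np.polyfit(q[:,0],q[:,1],1); print(n,'prong',s,len(q),'y med',np.median(q[:,1]),'pct',np.percentile(q[:,1],[5,95]),'slope deg',np.degrees(A[0]),'z95',np.percentile(q[:,2],[50,80,95]))
        q=p[(p[:,0]<-85)&(abs(p[:,1]*s-40)<16)&(p[:,2]>215)&(p[:,2]<248)]
        print('   tip',len(q),np.median(q,0),q.min(0),q.max(0))
    q=p[(abs(p[:,0])<20)&(abs(p[:,1])<20)&(p[:,2]>240)&(p[:,2]<257)];print(n,'post top',len(q),q.mean(0),q.min(0),q.max(0))
    q=p[(abs(p[:,0]+70)<30)&(abs(p[:,1])<60)&(p[:,2]>236)&(p[:,2]<262)];q=q[np.argsort(q[:,1])]; print('catch/stop\n',q[::4])
    d=np.load(f'pics/{n}2.npz')['d'];p=F(world(n,d)[d>0])
    q=p[(p[:,0]>-175)&(p[:,0]<-130)&(p[:,2]>125)&(p[:,2]<260)&(abs(p[:,1])<110)]
    A=np.polyfit(q[:,1],q[:,0],1)
    f=lambda k:np.maximum(0,abs(np.hypot(q[:,1]-k[0],q[:,2]-k[1])-79)-11)
    k=least_squares(f,[0,230],loss='soft_l1').x; print(n,'ring',len(q),'yz',k,'x med',np.median(q[:,0]),np.percentile(q[:,0],[5,95]),'tilt',np.degrees(A[0]),'yrange',np.percentile(q[:,1],[1,99]),'zmin',np.percentile(q[:,2],1), 'lean x(z)',np.degrees(np.polyfit(q[:,2],q[:,0],1)[0]))
E
```

```text
tcp in frame [[-150.9    1.8  303. ]]
scene prong 1 40 y med 38.88083844009252 pct [35.8 44.5] slope deg -1.018917094707164 z95 [204.9 207.3 209.2]
   tip 173 [-560.7   34.4  231.8] [-660.2   24.   215.1] [-86.   55.3 247.9]
scene prong -1 41 y med -40.90927733761005 pct [-45.  -35.6] slope deg -0.7631522553187166 z95 [205.5 207.4 209.2]
   tip 55 [-102.2  -40.5  237.6] [-116.5  -44.5  216.1] [-85.  -29.5 247.7]
scene post top 28 [  2.2  -3.1 247.7] [ -4.3  -8.4 240.5] [  9.2   9.4 254.9]
catch/stop
 [[-72.2 -47.3 244.6]
 [-98.2 -44.5 237.1]
 [-94.3 -43.7 238.9]
 [-82.5 -41.6 240.6]
 [-99.4 -40.5 238.5]
 [-93.  -39.9 258.8]
 [-94.8 -38.7 239.4]
 [-87.4 -38.  240. ]
 [-69.2 -37.3 240.3]
 [-68.3 -35.6 242.7]
 [-59.4 -31.9 252.3]
 [-94.9  33.7 243.9]
 [-93.8  35.3 238.5]
 [-59.9  37.5 244.7]
 [-95.7  38.5 241. ]
 [-98.9  39.2 241.7]
 [-88.1  39.7 253.2]
 [-83.1  41.4 242.5]
 [-86.3  42.  239.2]
 [-89.9  43.  255.6]
 [-62.4  45.8 248. ]]
scene ring 418 yz [ -1.1 232.6] x med -155.06431423237356 [-157.3 -147.5] tilt 0.28314749824510155 yrange [-89.2  87.6] zmin 145.03307586731484 lean x(z
[... 370 characters left out ...]
5.4] [-85.2 -33.9 246.7]
top post top 25 [  4.3  -1.4 249.2] [ -1.9  -9.1 242. ] [ 10.6   5.2 254.9]
catch/stop
 [[-65.  -45.9 243.6]
 [-62.7 -44.2 249.2]
 [-93.  -42.8 242. ]
 [-96.4 -40.9 240.2]
 [-66.3 -40.1 243.6]
 [-90.7 -39.4 241.7]
 [-66.5 -38.1 239.4]
 [-85.2 -37.2 246.7]
 [-64.7 -35.1 251.4]
 [-94.9 -34.  242.5]
 [-58.9  35.5 254.6]
 [-91.7  36.1 242.2]
 [-59.3  38.1 252.4]
 [-83.3  38.4 246.7]
 [-92.3  39.  242.4]
 [-95.8  41.1 241.2]
 [-90.5  41.5 257.2]
 [-93.   42.  243.4]
 [-60.4  43.7 250.8]
 [-66.1  44.5 243.3]]
top ring 30 yz [  1.3 235.7] x med -154.09978932213585 [-155.3 -147.8] tilt 2.2746601390260124 yrange [-3.5 90.2] zmin 151.59732677691449 lean x(z) 2.2600783319872773
```

Emit:
send_rows:
  series:
    - [[0,0.008,-0.001,0,0,0,0],[0,0.02,-0.001,0,0,0,0],[0,0.032,-0.001,0,0,0,0],[0,0.042,-0.001,0,0,0,0],[0,0.05,-0.001,0,0,0,0]]

```text
t: 6.37
tcp_pos: [478.0, -166.5, 304.1]
tool_rot: [[0.183, 0.983, 0.0], [0.983, -0.183, 0.0], [0.0, 0.0, -1.0]]
wrist_force: [0.4, 0.0, -2.4]
grip_width: 0.097
gripper_force: 78.6
```

Emit:
send_rows:
  series:
    - [[0,0.006,0,0,0,0,0],[0,0.012,0,0,0,0,0],[0,0.017,0,0,0,0,0],[0,0.021,0,0,0,0,0],[0,0.021,0,0,0,0,0]]

```text
t: 6.78
tcp_pos: [497.6, -171.8, 304.2]
tool_rot: [[0.186, 0.983, 0.0], [0.983, -0.186, -0.0], [-0.0, 0.0, -1.0]]
wrist_force: [0.5, -0.2, -3.0]
grip_width: 0.101
gripper_force: 78.6
```

```bash
python3 - <<'E'
from h import *
ims=[]
for n,(u0,v0) in (('scene',(262,140)),('top',(285,140))):
    p,d=snap(n,n+'3'); q=cv2.resize(p[v0:v0+100,u0:u0+66,::-1],(396,600),interpolation=cv2.INTER_CUBIC); ims.append(q)
cv2.imwrite('pics/c3.png',np.hstack(ims))
E
python3 plan.py 498 -172 270 -10.7
```

```text
t 6.8833 [ 496.6 -171.8  304.2] F [-0.9  0.4 -3.2] ang -10.75 tool shift [ 0.   1.5 34.2] rz -0.05
```

View pics/c3.png

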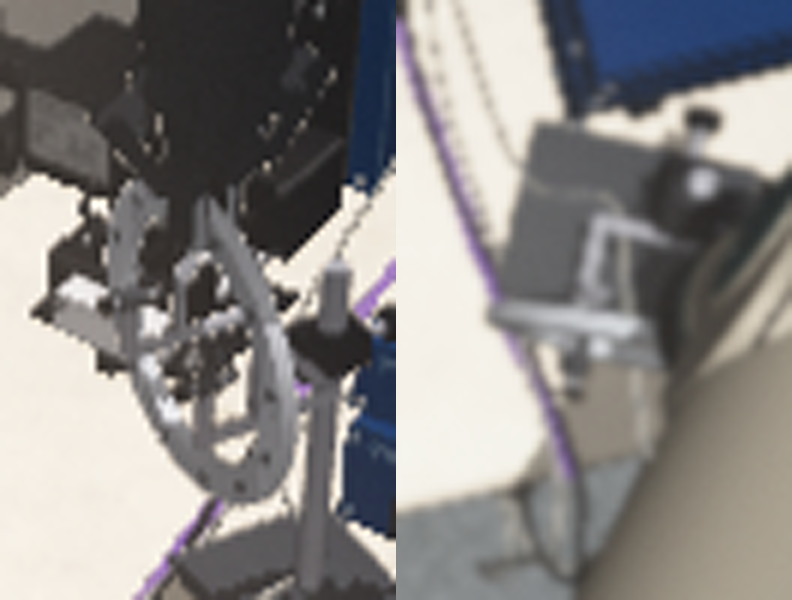

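The ring is threaded: both prongs pass through it in scene at (215,300), and it is centred in top at (580,330). Lowering it.

Emit:
send_rows:
  series:
    - [[0,0,0.004,0,0,0,0],[0,0,0.01,0,0,0,0],[0,0,0.016,0,0,0,0],[0,0,0.021,0,0,0,0],[0,0,0.025,0,0,0,0]]

```text
t: 7.3
tcp_pos: [496.4, -171.5, 278.3]
tool_rot: [[0.186, 0.982, -0.001], [0.982, -0.186, 0.0], [0.0, -0.001, -1.0]]
wrist_force: [-0.1, 0.4, -2.2]
grip_width: 0.102
gripper_force: 78.6
```

Emit:
send_rows:
  series:
    - [[0,0,0.002,0,0,0,0],[0,0,0.004,0,0,0,0],[0,0,0.006,0,0,0,0],[0,0,0.008,0,0,0,0],[0,0,0.008,0,0,0,0]]

```text
t: 7.72
tcp_pos: [496.8, -171.6, 271.0]
tool_rot: [[0.186, 0.983, -0.0], [0.983, -0.186, 0.0], [0.0, -0.0, -1.0]]
wrist_force: [-0.0, 0.8, -2.2]
grip_width: 0.098
gripper_force: 78.5
```

Emit:
send_rows:
  series:
    - [[0,0,0.001,0,0,0,0],[0,0,0.003,0,0,0,0],[0,0,0.004,0,0,0,0],[0,0,0.006,0,0,0,0],[0,0,0.006,0,0,0,0]]

```text
t: 8.13
tcp_pos: [497.8, -171.7, 265.4]
tool_rot: [[0.186, 0.982, 0.002], [0.982, -0.186, -0.0], [0.0, 0.002, -1.0]]
wrist_force: [2.2, -0.5, -1.3]
grip_width: 0.098
gripper_force: 78.6
```

Emit:
send_rows:
  series:
    - [[0,0,0.001,0,0,0,0],[0,0,0.002,0,0,0,0],[0,0,0.003,0,0,0,0],[0,0,0.004,0,0,0,0],[0,0,0.004,0,0,0,0]]

```text
t: 8.55
tcp_pos: [498.6, -172.0, 262.0]
tool_rot: [[0.186, 0.983, 0.004], [0.983, -0.186, -0.001], [-0.0, 0.004, -1.0]]
wrist_force: [5.0, 0.4, 1.2]
grip_width: 0.102
gripper_force: 79.2
```

The rim is riding on the catch fronts, with +x force. I'm shifting in along +x.

Emit:
send_rows:
  series:
    - [[0,0.001,0,0,0,0,0],[0,0.002,0,0,0,0,0],[0,0.003,0,0,0,0,0],[0,0.003,0,0,0,0,0],[0,0.003,0,0,0,0,0]]

```text
t: 8.97
tcp_pos: [499.7, -172.2, 261.1]
tool_rot: [[0.186, 0.982, -0.0], [0.982, -0.186, 0.0], [0.0, -0.0, -1.0]]
wrist_force: [3.3, -0.1, 0.6]
grip_width: 0.105
gripper_force: 79.2
```

Emit:
send_rows:
  series:
    - [[0,0.001,0,0,0,0,0],[0,0.002,0,0,0,0,0],[0,0.002,0,0,0,0,0],[0,0.002,0,0,0,0,0],[0,0.002,0,0,0,0,0]]

```text
t: 9.38
tcp_pos: [501.0, -172.5, 260.7]
tool_rot: [[0.186, 0.982, -0.002], [0.982, -0.186, 0.0], [0.0, -0.002, -1.0]]
wrist_force: [1.4, 0.1, -2.9]
grip_width: 0.1
gripper_force: 78.7
```

Emit:
send_rows:
  series:
    - [[0,0,0.001,0,0,0,0],[0,0,0.002,0,0,0,0],[0,0,0.003,0,0,0,0],[0,0,0.003,0,0,0,0],[0,0,0.003,0,0,0,0]]

```text
t: 9.8
tcp_pos: [501.7, -172.6, 258.3]
tool_rot: [[0.187, 0.982, -0.0], [0.982, -0.187, 0.0], [0.0, -0.0, -1.0]]
wrist_force: [0.8, 0.7, 0.9]
grip_width: 0.101
gripper_force: 79.2
```

```bash
python3 plan.py 501 -172.5 250 -10.7; python3 -c "
from workcell import arm;print(arm.observe()['moment'].round(2))"
```

```text
t 9.8 [ 501.7 -172.6  258.3] F [0.8 0.7 0.9] ang -10.76 tool shift [ 0.  -0.7  8.3] rz -0.06
[ 0.18 -0.2  -0.16]
```

Emit:
send_rows:
  series:
    - [[0,0,0.001,0,0,0,0],[0,0,0.001,0,0,0,0],[0,0,0.002,0,0,0,0],[0,0,0.002,0,0,0,0],[0,0,0.002,0,0,0,0]]

```text
t: 10.22
tcp_pos: [501.9, -172.8, 257.3]
tool_rot: [[0.187, 0.982, 0.001], [0.982, -0.187, 0.0], [0.001, 0.001, -1.0]]
wrist_force: [-1.0, 2.4, 8.5]
grip_width: 0.1
gripper_force: 80.5
```

Emit:
send_rows:
  series:
    - [[0,0,0.0005,0,0,0,0],[0,0,0.0005,0,0,0,0],[0,0,0.0005,0,0,0,0]]

```text
t: 10.47
tcp_pos: [502.0, -172.8, 257.2]
tool_rot: [[0.187, 0.982, 0.001], [0.982, -0.187, 0.001], [0.001, 0.001, -1.0]]
wrist_force: [-2.2, 2.0, 11.9]
grip_width: 0.097
gripper_force: 81.0
```

```bash
python3 -c "
from workcell import arm;s=arm.observe();print(s['moment'].round(2),s['wrist_force'].round(1),s['tcp_pos'].round(1))"
```

```text
[ 0.54  0.5  -0.4 ] [-2.2  2.  11.9] [ 502.  -172.8  257.2]
```

Firm contact, with a yaw couple (Mz -0.4 N m): the left side is on the catch and the right side is on the stop. That matches the prong slopes, which suggest about -12° yaw. I'll back up, turn 1.5° and retry.

Emit:
send_rows:
  series:
    - [[0,0,-0.003,0,0,0,0],[0,0,-0.005,0,0,0.7,0],[0,0,-0.005,0,0,1.5,0],[0,0,-0.005,0,0,1.5,0],[0,0,-0.005,0,0,1.5,0]]

```text
t: 10.88
tcp_pos: [501.4, -172.6, 260.3]
tool_rot: [[0.212, 0.977, -0.001], [0.977, -0.212, -0.0], [-0.0, -0.001, -1.0]]
wrist_force: [0.5, 0.6, -2.3]
grip_width: 0.098
gripper_force: 78.6
```

```bash
cat > st.py <<'E'
from workcell import arm
s=arm.observe();print(s['t'],'M',s['moment'].round(2),'F',s['wrist_force'].round(1),s['tcp_pos'].round(1))
E
python3 st.py
```

```text
10.8833 M [-0.05 -0.03  0.  ] F [ 0.5  0.6 -2.3] [ 501.4 -172.6  260.3]
```

Emit:
send_rows:
  series:
    - [[0,0,0.001,0,0,0,0],[0,0,0.002,0,0,0,0],[0,0,0.003,0,0,0,0],[0,0,0.0035,0,0,0,0],[0,0,0.0035,0,0,0,0]]

```text
t: 11.3
tcp_pos: [502.2, -173.0, 257.5]
tool_rot: [[0.212, 0.977, 0.001], [0.977, -0.212, -0.001], [-0.0, 0.001, -1.0]]
wrist_force: [1.9, -0.4, 0.2]
grip_width: 0.098
gripper_force: 79.1
```

```bash
python3 st.py
```

```text
11.3 M [-0.24 -0.14  0.1 ] F [ 1.9 -0.4  0.2] [ 502.2 -173.   257.5]
```

Emit:
send_rows:
  series:
    - [[0,0,0.0005,0,0,0,0],[0,0,0.001,0,0,0,0],[0,0,0.001,0,0,0,0],[0,0,0.001,0,0,0,0]]

```text
t: 11.63
tcp_pos: [502.3, -173.1, 256.9]
tool_rot: [[0.212, 0.977, 0.001], [0.977, -0.212, -0.001], [-0.0, 0.002, -1.0]]
wrist_force: [0.4, -1.6, 5.0]
grip_width: 0.102
gripper_force: 79.8
```

```bash
python3 st.py
```

```text
11.6333 M [-0.21 -0.03  0.15] F [ 0.4 -1.6  5. ] [ 502.3 -173.1  256.9]
```

Emit:
send_rows:
  series:
    - [[0,0,0,0,0,-0.4,0],[0,0,0,0,0,-0.4,0],[0,0,0.0005,0,0,-0.4,0],[0,0,0.0005,0,0,-0.4,0]]

```text
t: 11.97
tcp_pos: [502.3, -173.1, 256.7]
tool_rot: [[0.206, 0.979, 0.002], [0.979, -0.206, -0.0], [0.0, 0.002, -1.0]]
wrist_force: [0.2, 0.7, 7.5]
grip_width: 0.1
gripper_force: 80.3
```

```bash
python3 st.py
```

```text
11.9667 M [-0.08  0.08 -0.07] F [0.2 0.7 7.5] [ 502.3 -173.1  256.7]
```

Emit:
send_rows:
  series:
    - [[0,0,0.0005,0,0,0,0],[0,0,0.0005,0,0,0,0],[0,0,0.0005,0,0,0,0],[0,0,0.0005,0,0,0,0]]

```text
t: 12.3
tcp_pos: [502.3, -173.1, 256.5]
tool_rot: [[0.206, 0.979, 0.002], [0.979, -0.206, -0.0], [0.0, 0.002, -1.0]]
wrist_force: [-0.5, 0.9, 8.7]
grip_width: 0.098
gripper_force: 80.5
```

```bash
python3 st.py
```

```text
12.3 M [-0.09  0.23 -0.11] F [-0.5  0.9  8.7] [ 502.3 -173.1  256.5]
```

Emit:
send_rows:
  series:
    - [[0,0,0.0005,0,0,0,0],[0,0,0.0005,0,0,0,0],[0,0,0.0005,0,0,0,0],[0,0,0.0005,0,0,0,0]]

```text
t: 12.63
tcp_pos: [502.3, -173.0, 255.8]
tool_rot: [[0.206, 0.979, 0.002], [0.979, -0.206, -0.0], [0.0, 0.002, -1.0]]
wrist_force: [0.1, -1.3, 6.9]
grip_width: 0.103
gripper_force: 80.1
```

```bash
python3 st.py
```

```text
12.6333 M [-0.06  0.02 -0.01] F [ 0.1 -1.3  6.9] [ 502.3 -173.   255.8]
```

It's giving way smoothly and the loads are balanced. Continuing.

Emit:
send_rows:
  series:
    - [[0,0,0.0005,0,0,0,0],[0,0,0.001,0,0,0,0],[0,0,0.001,0,0,0,0],[0,0,0.001,0,0,0,0]]

```text
t: 12.97
tcp_pos: [502.3, -172.6, 253.5]
tool_rot: [[0.205, 0.979, 0.001], [0.979, -0.205, -0.0], [-0.0, 0.001, -1.0]]
wrist_force: [4.2, -0.9, -1.8]
grip_width: 0.1
gripper_force: 78.6
```

```bash
python3 st.py
```

```text
12.9667 M [-0.34 -0.83 -0.08] F [ 4.2 -0.9 -1.8] [ 502.3 -172.6  253.5]
```

Both catches have opened (low vertical force). Sliding down.

Emit:
send_rows:
  series:
    - [[0,0,0.001,0,0,0,0],[0,0,0.002,0,0,0,0],[0,0,0.004,0,0,0,0],[0,0,0.006,0,0,0,0],[0,0,0.008,0,0,0,0]]

```text
t: 13.38
tcp_pos: [502.4, -172.7, 245.8]
tool_rot: [[0.205, 0.979, 0.001], [0.979, -0.205, -0.0], [-0.0, 0.001, -1.0]]
wrist_force: [3.4, -1.4, 1.6]
grip_width: 0.1
gripper_force: 79.3
```

```bash
python3 st.py
```

```text
13.3833 M [-0.17 -0.81 -0.02] F [ 3.4 -1.4  1.6] [ 502.4 -172.7  245.8]
```

Emit:
send_rows:
  series:
    - [[0,0,0.002,0,0,0,0],[0,0,0.004,0,0,0,0],[0,0,0.006,0,0,0,0],[0,0,0.008,0,0,0,0],[0,0,0.009,0,0,0,0]]

```text
t: 13.8
tcp_pos: [502.1, -172.7, 236.2]
tool_rot: [[0.205, 0.979, 0.0], [0.979, -0.205, -0.0], [-0.0, 0.0, -1.0]]
wrist_force: [6.3, -0.6, -2.9]
grip_width: 0.1
gripper_force: 78.7
```

```bash
python3 st.py
```

```text
13.8 M [-0.24 -1.23  0.01] F [ 6.3 -0.6 -2.9] [ 502.1 -172.7  236.2]
```

Emit:
send_rows:
  series:
    - [[0,0,0.001,0,0,0,0],[0,0,0.002,0,0,0,0],[0,0,0.003,0,0,0,0],[0,0,0.004,0,0,0,0],[0,0,0.005,0,0,0,0]]

```text
t: 14.22
tcp_pos: [502.3, -172.7, 231.7]
tool_rot: [[0.205, 0.979, 0.001], [0.979, -0.205, -0.0], [-0.0, 0.001, -1.0]]
wrist_force: [4.9, -1.4, 0.9]
grip_width: 0.099
gripper_force: 79.1
```

```bash
python3 st.py
```

```text
14.2167 M [-0.26 -1.05 -0.03] F [ 4.9 -1.4  0.9] [ 502.3 -172.7  231.7]
```

Emit:
send_rows:
  series:
    - [[0,0,0.0005,0,0,0,0],[0,0,0.001,0,0,0,0],[0,0,0.0015,0,0,0,0],[0,0,0.002,0,0,0,0],[0,0,0.002,0,0,0,0]]

```text
t: 14.63
tcp_pos: [501.9, -172.5, 229.1]
tool_rot: [[0.205, 0.979, -0.0], [0.979, -0.205, -0.0], [-0.0, -0.0, -1.0]]
wrist_force: [4.9, -1.1, -4.6]
grip_width: 0.1
gripper_force: 78.5
```

```bash
python3 st.py
```

```text
14.6333 M [-0.3  -1.19 -0.02] F [ 4.9 -1.1 -4.6] [ 501.9 -172.5  229.1]
```

Emit:
send_rows:
  series:
    - [[0,0,0.0005,0,0,0,0],[0,0,0.001,0,0,0,0],[0,0,0.0015,0,0,0,0],[0,0,0.0015,0,0,0,0]]

```text
t: 14.97
tcp_pos: [500.3, -172.4, 227.2]
tool_rot: [[0.205, 0.979, -0.003], [0.979, -0.205, 0.001], [-0.0, -0.004, -1.0]]
wrist_force: [2.3, -1.2, -6.3]
grip_width: 0.1
gripper_force: 78.2
```

```bash
python3 st.py
```

```text
14.9667 M [-0.42 -0.42 -0.02] F [ 2.3 -1.2 -6.3] [ 500.3 -172.4  227.2]
```

The catches are snapping over the rim (downward pull). Seating it.

Emit:
send_rows:
  series:
    - [[0,0,0.0005,0,0,0,0],[0,0,0.001,0,0,0,0],[0,0,0.0015,0,0,0,0],[0,0,0.0015,0,0,0,0]]

```text
t: 15.3
tcp_pos: [500.9, -172.3, 226.5]
tool_rot: [[0.205, 0.979, -0.002], [0.979, -0.205, 0.001], [0.001, -0.002, -1.0]]
wrist_force: [-0.4, 0.1, -2.9]
grip_width: 0.099
gripper_force: 78.5
```

```bash
python3 st.py
```

```text
15.3 M [-0.01 -0.04 -0.01] F [-0.4  0.1 -2.9] [ 500.9 -172.3  226.5]
```

Emit:
send_rows:
  series:
    - [[0,0,0.0005,0,0,0,0],[0,0,0.001,0,0,0,0],[0,0,0.001,0,0,0,0],[0,0,0.001,0,0,0,0]]

```text
t: 15.63
tcp_pos: [501.5, -172.8, 225.9]
tool_rot: [[0.205, 0.979, -0.0], [0.979, -0.205, 0.0], [-0.0, -0.0, -1.0]]
wrist_force: [-1.6, -0.1, -0.3]
grip_width: 0.101
gripper_force: 78.7
```

```bash
python3 st.py
```

```text
15.6333 M [-0.21  0.22 -0.04] F [-1.6 -0.1 -0.3] [ 501.5 -172.8  225.9]
```

Emit:
send_rows:
  series:
    - [[0,0,0.0005,0,0,0,0],[0,0,0.001,0,0,0,0],[0,0,0.001,0,0,0,0],[0,0,0.001,0,0,0,0]]

```text
t: 15.97
tcp_pos: [501.7, -172.9, 225.5]
tool_rot: [[0.205, 0.979, 0.0], [0.979, -0.205, 0.0], [0.0, 0.0, -1.0]]
wrist_force: [-3.3, -0.0, 6.5]
grip_width: 0.1
gripper_force: 80.0
```

```bash
python3 st.py
```

```text
15.9667 M [-0.14  0.67  0.01] F [-3.3 -0.   6.5] [ 501.7 -172.9  225.5]
```

The ring is on the hard stop, with 9 N shared by both prongs. Releasing.

Emit:
send_rows:
  series:
    - [[0,0,0,0,0,0,15],[0,0,0,0,0,0,25],[0,0,0,0,0,0,40],[0,0,0,0,0,0,45],[0,0,0,0,0,0,45]]

```text
t: 16.38
tcp_pos: [501.9, -172.5, 224.7]
tool_rot: [[0.205, 0.979, 0.0], [0.979, -0.205, 0.0], [0.0, 0.0, -1.0]]
wrist_force: [0.6, -1.0, 0.1]
grip_width: 0.449
gripper_force: 0.0
```

```bash
python3 - <<'E'
from h import *
ims=[]
for n,(u0,v0) in (('scene',(262,140)),('top',(285,140))):
    p,d=snap(n,n+'4'); q=cv2.resize(p[v0:v0+100,u0:u0+66,::-1],(396,600),interpolation=cv2.INTER_CUBIC); ims.append(q)
cv2.imwrite('pics/c4.png',np.hstack(ims))
E
python3 st.py
```

```text
16.4833 M [-0.05 -0.02 -0.03] F [-0.1 -0.5  0. ] [ 501.9 -172.6  224.7]
```

View pics/c4.png

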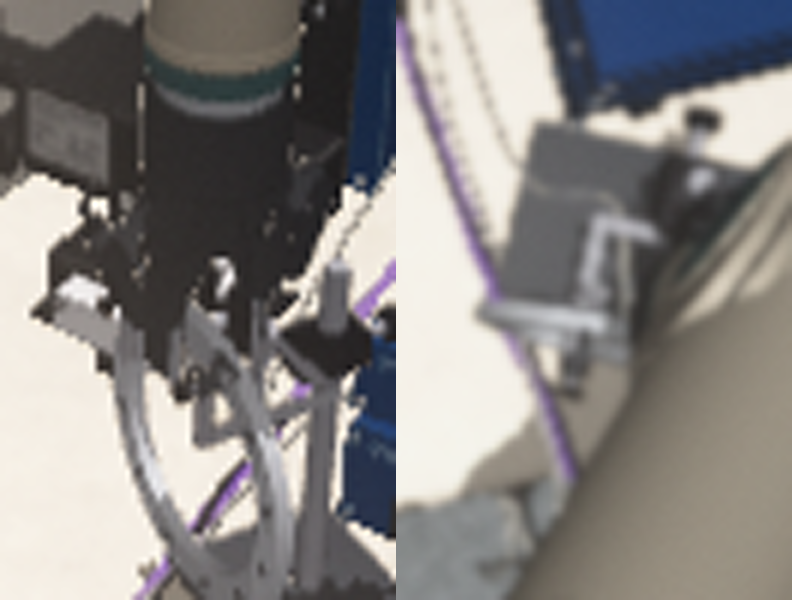

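The ring hangs on the prongs with the fingers open and clear of it (scene (215,450), top (560,325)), and the wrist load is zero. Raising straight up.

Emit:
send_rows:
  series:
    - [[0,0,-0.004,0,0,0,45],[0,0,-0.012,0,0,0,45],[0,0,-0.022,0,0,0,45],[0,0,-0.034,0,0,0,45],[0,0,-0.05,0,0,0,45]]

```text
t: 16.9
tcp_pos: [501.6, -172.6, 275.7]
tool_rot: [[0.205, 0.979, -0.001], [0.979, -0.205, 0.0], [-0.0, -0.001, -1.0]]
wrist_force: [0.0, -0.0, 0.4]
grip_width: 0.453
gripper_force: 0.0
```

Emit:
send_rows:
  series:
    - [[0,0,-0.02,0,0,0,45],[0,0,-0.04,0,0,0,45],[0,0,-0.06,0,0,0,45],[0,-0.03,-0.07,0,0,0,45],[0,-0.06,-0.07,0,0,0,45]]

```text
t: 17.32
tcp_pos: [444.5, -161.4, 347.7]
tool_rot: [[0.205, 0.979, 0.006], [0.979, -0.205, -0.002], [-0.001, 0.006, -1.0]]
wrist_force: [-0.8, 0.5, -0.1]
grip_width: 0.449
gripper_force: 0.0
```

Emit:
send_rows:
  series:
    - [[0.03,0,0,0,0,0,45],[0.07,0,0,0,0,0,45],[0.11,0,0,0,0,0,45],[0.15,0,0,0,0,0,45],[0.18,0,0,0,0,0,45]]

```text
t: 17.73
tcp_pos: [480.4, 19.3, 346.0]
tool_rot: [[0.203, 0.979, 0.002], [0.979, -0.203, 0.002], [0.002, 0.001, -1.0]]
wrist_force: [-0.0, -0.3, -0.7]
grip_width: 0.45
gripper_force: 0.0
```

Emit:
send_rows:
  series:
    - [[0,0,0,0,0,0,45],[0,0,0,0,0,0,45],[0,0,0,0,0,0,45]]

```text
t: 17.98
tcp_pos: [480.0, 14.9, 345.5]
tool_rot: [[0.206, 0.979, 0.001], [0.979, -0.206, -0.001], [-0.0, 0.001, -1.0]]
wrist_force: [0.2, -0.2, -0.6]
grip_width: 0.454
gripper_force: 0.0
```

```bash
python3 - <<'E'
from h import *
from scipy.optimize import least_squares
ims=[]
a=np.radians(-11.9);X=np.array([np.cos(a),np.sin(a)]);Y=np.array([-np.sin(a),np.cos(a)]);O=np.array([577,-187.])
for n,(u0,v0) in (('scene',(262,150)),('top',(285,140))):
    p,d=snap(n,n+'5'); q=cv2.resize(p[v0:v0+100,u0:u0+66,::-1],(396,600),interpolation=cv2.INTER_CUBIC); ims.append(q)
    w=world(n,d)[d>0]; f=np.c_[(w[:,:2]-O)@X,(w[:,:2]-O)@Y,w[:,2]]
    q=f[(abs(f[:,0]+80)<9)&(abs(f[:,1])<100)&(f[:,2]>60)&(f[:,2]<245)]
    g=lambda k:np.maximum(0,abs(np.hypot(q[:,1]-k[0],q[:,2]-k[1])-79)-11)
    print(n,len(q),np.median(q[:,0]),least_squares(g,[0,150],loss='soft_l1').x,'yaw',np.degrees(np.polyfit(q[:,1],q[:,0],1)[0]))
cv2.imwrite('pics/c5.png',np.hstack(ims))
E
python3 st.py
```

```text
scene 636 -80.83137790626996 [ -2.19635129 153.99567386] yaw -0.08697234922588956
top 343 -77.44455842133245 [ -1.69697769 155.34089526] yaw -0.012098522724228592
18.0833 M [-0.03 -0.    0.  ] F [-0.9  0.   0.3] [479.8  14.2 345.3]
```

View pics/c5.png

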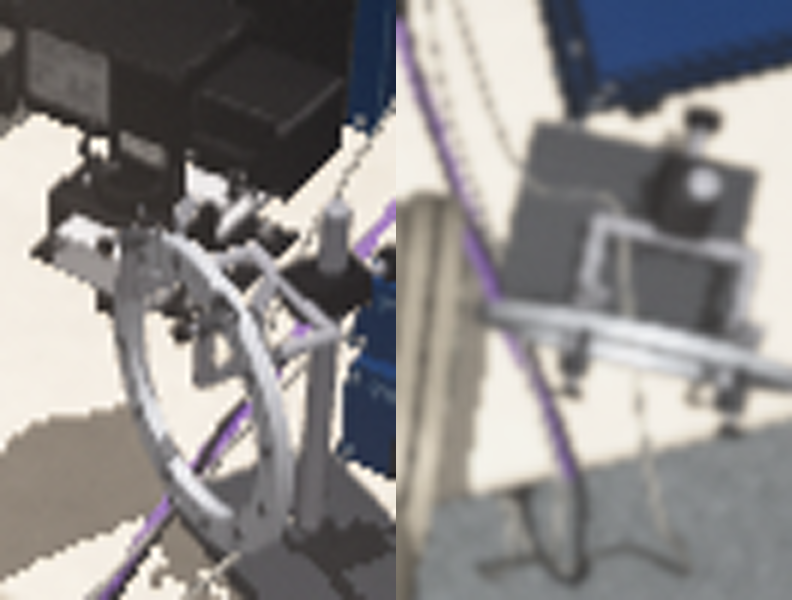

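The ring hangs square and level on both prongs (scene (205,350), top (620,335)). It came down 32 mm past first catch contact to the hard stop, so it is home. Handing in.

```bash
python3 -c "
from workcell import arm;print(arm.close_job())"
```

```text
the job is handed in; nothing more can be done
None
```

The flange ring hangs on both prongs of the twin J-hook, below both catches and released; I handed the job in at about 18 s, and the hand-in returned no verdict.

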